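Set a bento warmer's outer time ring to its preset stop and start it

TASK

Set the bento warmer: turn only the outer ring of its double dial clockwise until you feel its white lug come up firmly against the stop hidden inside the orange clip, pressing on it gently for a moment and neither forcing it nor shifting the clip. Leave the inner silver knob just as it is set. Then push the green start button fully down, let go, and leave everything else where it stands.

Things in the scene. Friction and masses are not known exactly. Their poses are not given: they have to be found in the camera images.
- outer_ring: Dark ribbed outer ring of the dial. Origin on the dial's upright axis at the level of the dark bezel (57 mm above the worktop). Above the bezel: flange 68 mm across from 1 to 8 mm, round grip part 58 mm across from 8 to 36 mm. Turns about the axis only, drag about 0.08 N m, stays where left. Its +y axis points at its lug's leading face; the stop lies 0.45 to 1.45 rad clockwise from above.
- ring_grip (a point): Point on the dial's axis, 24 mm above the bezel, at the height to grip the outer ring by its sides. Fingertips 13 mm or more above the bezel clear the lug and the clip.
- lug_face (a point): Middle of the leading (clockwise) face of the white lug that sticks out of the ring's foot: 40 mm from the axis, 4.5 mm above the bezel; the lug reaches out to 43 mm, is 8 mm wide and 6 mm high.
- stop_clip: Orange clip on the bezel (24 mm long, 11 mm high, 36 to 47 mm from the axis), held by strong friction. Origin on the axis at bezel level, +y towards its white mark. It hides a hard bumper that the lug meets, up to 3.5 mm (0.09 rad) either way of the mark, so it must be felt. Push the lug on it with about 7 N (0.28 N m above the drag) for 0.3 s; under 3 N is loose, over 15 N is forcing.
- clip_mark (a point): The clip's white mark, 40 mm from the axis, 4.5 mm above the bezel: where the lug's face would be if the bumper lay exactly at the mark.
- inner_mark (a point): Tip of the red pointer line on top of the inner silver knob, 11 mm from the axis and 52 mm above the bezel. The knob is 26 mm in diameter, stands from 38 to 52 mm above the bezel, on the same axis as the ring, and turns at the lightest touch.
- start (a joint): Green start button, 26 mm in diameter: travel in m, 0 up, 0.006 fully down. A spring pushes it back up; fully down takes 5 N.
- start_top (a point): Centre of the start button's top face, 18 mm above the deck (73 mm above the worktop), 105 mm from the dial's axis towards the front of the warmer.
- warmer: The bento warmer, fixed to the worktop: 220 mm deep (x), 300 mm wide (y), deck 55 mm above the worktop. Origin at the centre of its underside; own -x is its front, with dial and start button on its left (+y) part and the heated plate with the bento box on its right (-y) part.
- bento: Black two-tier bento box with lid, 170 x 96 x 83 mm, standing on the warmer's plate. Origin: centre of its underside. To be left alone.
- mold: Green onigiri mould, three-sided on a round foot 80 mm across, 34 mm high, on the worktop. To be left alone.
- cruet: Glass sauce cruet with steel cap, 68 mm across, 106 mm high. To be left alone.
- bowl: Blue ceramic bowl, 110 mm across, 55 mm high. To be left alone.
- cup: Terracotta cup, 68 mm across, 75 mm high. To be left alone.
- chopsticks: Pair of bamboo chopsticks in a paper band, 225 mm long. To be left alone.

How it is judged:
By the outcome, as a careful person would: the job done as asked, in the order asked, and still so for the second after the job is handed in, with the robot touching nothing.
It also fails if it takes over 54 s, if anything falls off the work surface, if the arm or the gripper's body presses on something with over 40 N, if the wrist force passes 120 N, or if a joint passes its speed limit or range.

ROBOT

A 7-joint arm with a two-finger parallel gripper is mounted at the origin on the work surface. World frame = base frame: x ahead of the robot, y to its left, z up, the work surface at z = 0. Lengths are in mm, angles in rad, forces in N, time in s.
With the tool pointing down it reaches from about 425 to 825 mm from the base axis. Payload 3.6 kg.
Tool frame: the origin (TCP) lies between the finger pads; the fingertips stand 8 mm ahead of it and the grasp point (between the pads) lies 11 mm behind it; z points along the fingers, y is the direction in which the jaws open and shut (so a half turn about z gives the same grasp; the last joint's range is limited). The gripper opens to 85 mm and grips with 20 to 120 N. Pads are 22 mm wide; open, the fingers measure 114 mm over their backs; the gripper's body (76 mm by 85 mm) begins 54 mm behind the grasp point. The pads swing forward as they close: fully open they stand 13 mm farther back than shut.
Start: joints at [-1.212, 0.615, -0.013, 1.423, 0.008, 1.103, -0.04], TCP at [244.561, 602.207, 239.297] pointing down, gripper open.
Joint ranges: [-3.12, 3.12], [-0.3, 2.06], [-1.34, 1.32], [0.26, 2.42], [-1.36, 4.5], [0.01, 1.98], [-2.84, 2.84]. Speed limits (rad/s): [2.79, 2.79, 3.14, 3.14, 3.14, 3.14, 3.14].

INTERFACE

Orientations are given as a unit quaternion [w, x, y, z].
In Python, from plant import manip gives the robot as it stands. The module is installed in compiled form; this text tells all that it offers.
- The arm moves only by the tool servo_tool, never from a script. Its argument "deltas" is a list of rows, each a list of 2 entries, a list of its own where there are three numbers: the shift along the tool's x, y, z in mm, then the turn, a rotation vector about the tool's x, y, z in rad. A call has 1 to 8 rows; each row is the pose to reach, as a shift and turn from the pose commanded when the call began, along the tool's axes at that moment; what a row does not reach only later rows make up. A row lasts 1/12 s, in which the tool goes at most 41.7 mm and 7.16 degrees, less where a joint would pass 70% of its speed; a pose out of reach is approached as far as the arm can. A call with a gripper value outside its range is refused whole. "grip" is the opening in per cent of the stroke, from 0 (shut) to 100 (fully open), set as the call begins (left out, the last holds). The fingers move at their own pace and stop on an object; "grip_force" is the grip in N (left out, the last holds). Time passes only in rows, so rows that repeat a pose let the fingers close. It gives the time, the measured TCP pose, the force and the opening at its end, in the units of the state.
- manip.state(): the state, without advancing time (a new reading comes with each control period).
- manip.read_camera(name): name is "side" or "top"; returns the picture (384x512x3 uint8, blue, green, red); there is no depth.
- manip.camera_model(name): a dict with "K" (3x3 intrinsics, pixels), "position" and "attitude" of the camera in the world. Camera axes: x right, y down, z forward; pixel columns grow to the right and rows downward; lengths in mm; the calibration is good to about 2 mm. A picture is of the moment at which its call begins. camera_model takes no time and is no camera call.
- manip.sign_off(): hands the job in, once; it reports no verdict.
The state is a dict: "time": time; "joint_pos": joint angles; "joint_velocities": joint speeds; "joint_efforts": joint torques, N m; "tool_pos": TCP position; "ee_rot": TCP orientation; "ft_force": force on the tool from outside, world axes, zero at the start; "ft_torque": the same for the moment, N m; "grip_width": opening from 0.0 (shut) to 1.0 (fully open).
Only numpy, scipy, OpenCV 4.12 (cv2) and the standard library are available. Lean on these libraries where they do the work, as an engineer would, in place of code of your own. Each camera call takes 0.05 s, during which the arm holds its last target.

## Working session

There is one attempt and no reset: what is moved stays moved. The work goes in short steps, Python scripts to look and compute and a tool call to move; the robot and the scene stay as the last step left them, time stands still between calls to the robot, and variables do not carry over. Pictures are saved under pics/ and viewed, and the job is handed in when it is done.

Besides the shell and the picture viewer there is one more tool, called as name(argument=value, ...) on one line, values as JSON. servo_tool: Moves the arm, as the interface text tells. Its arguments: {"type":"object","properties":{"deltas":{"type":"array","items":{"type":"array"}},"grip":{"type":"number"},"grip_force":{"type":"number"}},"required":["deltas"]}

```bash
mkdir -p pics; ls; python3 - <<'E'
from plant import manip
import cv2
for n in("side","top"):
    im=manip.read_camera(n); cv2.imwrite(f"pics/{n}0.png",im)
    m=manip.camera_model(n); print(n,m)
print(manip.state())
E
```

```text
pics
side {'K': array([[492.38114991,   0.        , 244.9400614 ],
       [  0.        , 492.38114991, 189.40675271],
       [  0.        ,   0.        ,   1.        ]]), 'position': array([  71.27334479, 1404.13469912, 1000.77651776]), 'attitude': array([ 0.07641156, -0.13851912,  0.86032066, -0.48458445])}
top {'K': array([[448.19760962,   0.        , 259.01612314],
       [  0.        , 448.19760962, 192.99146844],
       [  0.        ,   0.        ,   1.        ]]), 'position': array([ 302.45422797,  -14.24334389, 1677.61170795]), 'attitude': array([-0.05233925,  0.70682699, -0.7033445 ,  0.05443085])}
{'time': 0.1, 'joint_pos': array([-1.21150875,  0.6158492 , -0.01260326,  1.42476651,  0.00810418,
        1.10339809, -0.04040813]), 'joint_velocities': array([ 1.38705662e-03, -2.36016396e-03, -2.19864954e-05, -3.05138283e-03,
       -7.59079475e-04,  2.36463626e-04,  2.34227286e-04]), 'joint_efforts': array([ 1.17320560e-03, -4.70379889e+01,  2.60327999e-01, -1.71571004e+01,
        1.01353362e-02,  5.89516450e-03,  6.21016113e-06]), 'tool_pos': array([244.32882524, 601.59768034, 238.22744381]), 'ee_rot': array([-2.06623150e-04,  1.91675823e-01,  9.81457576e-01, -1.16727871e-03]), 'ft_force': array([ 0.09973131, -0.18631608, -0.32005636]), 'ft_torque': array([ 0.01153231,  0.03524985, -0.01619619]), 'grip_width': 0.999793533287767}
```

View pics/side0.png

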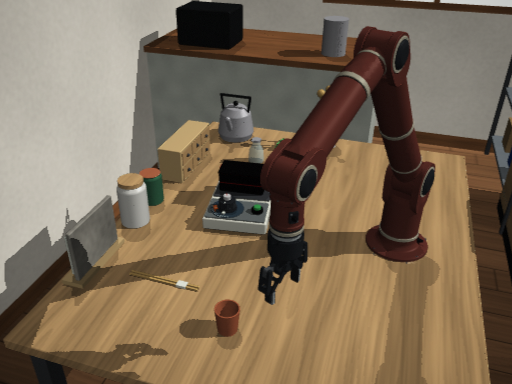

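View pics/top0.png

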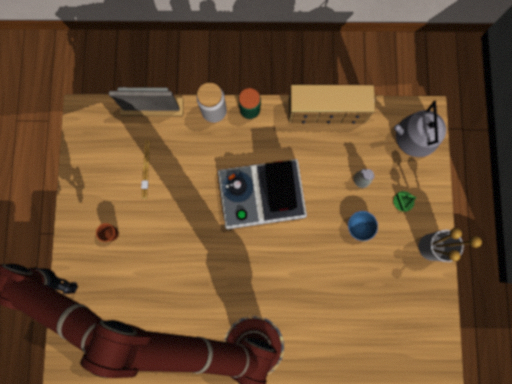

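The side view shows the warmer at about (240,205) with the dial near (228,203). In the top view the dial is at about (236,185) and the green button at (241,214). I'll zoom in.

```bash
python3 - <<'E'
import cv2
t=cv2.imread("pics/top0.png")[150:235,205:315]; s=cv2.imread("pics/side0.png")[155:240,195:285]
cv2.imwrite("pics/tz.png",cv2.resize(t,None,fx=7,fy=7,interpolation=cv2.INTER_CUBIC))
cv2.imwrite("pics/sz.png",cv2.resize(s,None,fx=7,fy=7,interpolation=cv2.INTER_CUBIC))
E
```

```text
(no output)
```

View pics/tz.png

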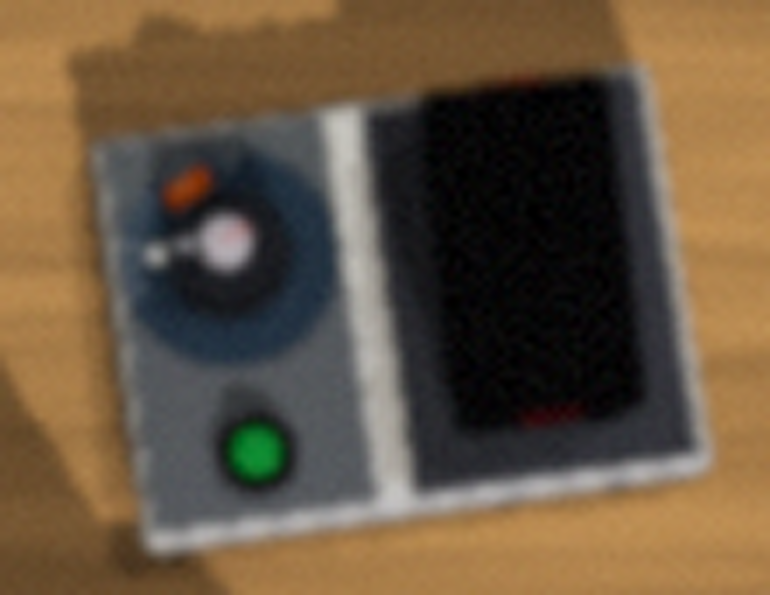

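View pics/sz.png

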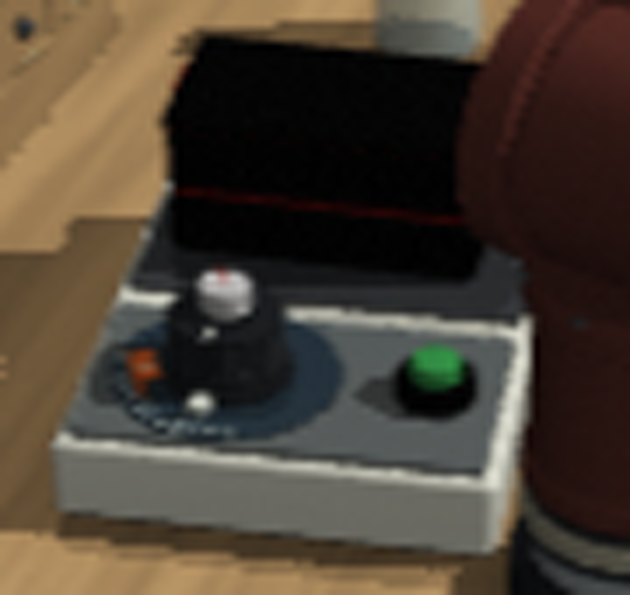

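```bash
cat > h.py <<'E'
import numpy as np, cv2
from scipy.spatial.transform import Rotation as R
from plant import manip
def cam(n):
    m=manip.camera_model(n); q=m["attitude"]
    return m["K"],m["position"],R.from_quat(q,scalar_first=True).as_matrix()
def ray(n,uv):
    K,p,M=cam(n); d=M@np.linalg.solve(K,[uv[0],uv[1],1]); return p,d/np.linalg.norm(d)
def onz(n,uv,z):
    p,d=ray(n,uv); return p+d*(z-p[2])/d[2]
def proj(n,P):
    K,p,M=cam(n); c=K@(M.T@(np.asarray(P)-p)); return c[:2]/c[2]
def tri(a,b):
    pa,da=ray("top",a); pb,db=ray("side",b)
    A=np.stack([da,-db],1); s=np.linalg.lstsq(A,pb-pa,rcond=None)[0]
    x=pa+da*s[0]; y=pb+db*s[1]; return (x+y)/2,np.linalg.norm(x-y)
def cen(im,mask,box):
    x0,y0,x1,y1=box; m=np.zeros(mask.shape,np.uint8); m[y0:y1,x0:x1]=mask[y0:y1,x0:x1]
    n,l,st,c=cv2.connectedComponentsWithStats(m.astype(np.uint8))
    i=1+np.argmax(st[1:,4]); return c[i],st[i,4]
E
python3 - <<'E'
from h import *
b={}
boxes={"top":(205,150,252,235),"side":(203,190,265,225)}
for n in("top","side"):
    im=cv2.imread(f"pics/{n}0.png"); hsv=cv2.cvtColor(im,cv2.COLOR_BGR2HSV); H,S,V=cv2.split(hsv)
    g=cen(im,((H>50)&(H<75)&(S>150)&(V>90)),boxes[n])
    o=cen(im,((H<14)&(S>150)&(V>90)),(205,165,240,190) if n=="top" else (205,200,222,215))
    w=((S<60)&(V>140))
    k=cen(im,w,(231,178,242,192) if n=="top" else (221,190,233,203))
    l=cen(im,w,(223,182,230,190) if n=="top" else (219,209,227,216))
    for nm,v,z in(("green",g,73),("clip",o,67),("knob",k,109),("lug",l,63)):
        print(n,nm,v[0].round(2),v[1],onz(n,v[0],z).round(1)); b[n,nm]=v[0]
for nm in("green","clip","knob","lug"): print(nm,tri(b["top",nm],b["side",nm]))
# warmer corners from tz zoom (deck z=55)
for z in [(95,142),(650,68),(712,465),(150,550)]:
    uv=((z[0]+.5)/7-.5+205,(z[1]+.5)/7-.5+150); print(onz("top",uv,55).round(1))
print(proj("top",manip.state()["tool_pos"]),proj("side",manip.state()["tool_pos"]))
E
```

```text
top green [241.29 214.14] 35 [469.6  45.   73. ]
top clip [231.45 176.15] 20 [609.5  82.6  67. ]
top knob [236.8  184.27] 30 [572.3  60.7 109. ]
top lug [227. 186.] 1 [573.6  98.6  63. ]
side green [257.17 206.54] 24 [471.3  45.1  73. ]
side clip [215.09 206.64] 11 [611.6  82.9  67. ]
side knob [226.71 195.29] 21 [575.2  63.6 109. ]
side lug [223. 212.] 3 [576.3  99.8  63. ]
green (array([470.40680412,  45.13062907,  73.05688253]), np.float64(1.6518187900778756))
clip (array([610.54405452,  82.88131032,  66.97534779]), np.float64(2.093122842397453))
knob (array([574.2850418 ,  61.19701931, 107.3792519 ]), np.float64(3.4899417824096055))
lug (array([575.11122293,  98.99290186,  62.3859553 ]), np.float64(2.879997261956224))
[635.2 132.7  55. ]
[ 676.7 -160.2   55. ]
[ 465.9 -190.7   55. ]
[420.3 100.4  55. ]
[ 62.02271954 278.97703204] [282.8494304  292.36535097]
```

```bash
cat >> h.py <<'E'
def delta(pos,yaw_y,cmd=None):
    """shift (tool axes) and turn to reach tool-down pose with tool y at world angle yaw_y"""
    s=manip.state(); p=s["tool_pos"] if cmd is None else np.array(cmd)
    M=R.from_quat(s["ee_rot"],scalar_first=True)
    y=np.array([np.cos(yaw_y),np.sin(yaw_y),0]); z=np.array([0,0,-1.]); x=np.cross(y,z)
    T=R.from_matrix(np.stack([x,y,z],1))
    print("shift",M.inv().apply(np.array(pos)-p).round(1),"turn",(M.inv()*T).as_rotvec().round(4))
def show():
    s=manip.state(); M=R.from_quat(s["ee_rot"],scalar_first=True).as_matrix()
    print(round(s["time"],2),s["tool_pos"].round(1),"yaw",round(float(np.arctan2(M[1,1],M[0,1])),4),"tilt",M[:2,2].round(4),"F",s["ft_force"].round(2),"T",s["ft_torque"].round(3),"grip",round(float(s["grip_width"]),3),"q",s["joint_pos"].round(2))
E
python3 - <<'E'
from h import *
show(); delta([574,61,185],-0.64,[244.56,602.2,239.3])
E
```

```text
0.1 [244.3 601.6 238.2] yaw 1.1851 tilt [-0.0009 -0.0022] F [ 0.1  -0.19 -0.32] T [ 0.012  0.035 -0.016] grip 1.0 q [-1.21  0.62 -0.01  1.42  0.01  1.1  -0.04]
shift [-508.9 -377.4   55.2] turn [-1.6000e-03  2.2000e-03  1.8251e+00]
```

servo_tool(deltas=[[[-32,-23.6,0],[0,0,0.114]],[[-64,-47.2,0],[0,0,0.228]],[[-95,-70.8,0],[0,0,0.342]],[[-127,-94.4,0],[0,0,0.456]],[[-159,-118,0],[0,0,0.57]],[[-191,-141.5,0],[0,0,0.684]],[[-223,-165,0],[0,0,0.798]],[[-254.5,-188.7,0],[0,0,0.912]]])

```text
time: 0.77
tool_pos: [409.9, 329.7, 239.1]
ee_rot: [-0.0, 0.606, 0.795, -0.0]
ft_force: [0.7, 1.0, -0.0]
grip_width: 1.001
```

```bash
python3 - <<'E'
from h import *
show(); delta([574,61,185],-0.64)
E
```

```text
0.77 [409.9 329.7 239.1] yaw 0.2675 tilt [-0.0004 -0.0003] F [ 0.65  1.02 -0.04] T [-0.033 -0.049  0.019] grip 1.001 q [-0.89  0.43  0.25  1.79 -0.13  0.94 -0.32]
shift [-302.5   87.3   54.1] turn [-4.000e-04  3.000e-04  9.075e-01]
```

servo_tool(deltas=[[[-38,11,0],[0,0,0.114]],[[-76,22,0],[0,0,0.228]],[[-113,33,5],[0,0,0.342]],[[-151,44,15],[0,0,0.456]],[[-189,55,25],[0,0,0.57]],[[-227,65.5,35],[0,0,0.684]],[[-265,76.5,45],[0,0,0.8]],[[-302.5,87.3,54],[0,0,0.9075]]])

```text
time: 1.43
tool_pos: [575.3, 62.3, 184.4]
ee_rot: [-0.0, 0.894, 0.449, -0.0]
ft_force: [0.7, 0.1, 0.4]
grip_width: 1.0
```

servo_tool(deltas=[[[0,0,0],[0,0,0]],[[0,0,0],[0,0,0]]])

```text
time: 1.6
tool_pos: [575.1, 60.4, 184.3]
ee_rot: [0.001, 0.894, 0.449, -0.001]
ft_force: [-0.0, 1.3, 0.6]
grip_width: 1.004
```

```bash
python3 - <<'E'
from h import *
for n in("side","top"): cv2.imwrite(f"pics/{n}1.png",manip.read_camera(n))
t=cv2.imread("pics/top1.png")[140:240,190:320]; s=cv2.imread("pics/side1.png")[140:240,190:290]
cv2.imwrite("pics/tz1.png",cv2.resize(t,None,fx=5,fy=5,interpolation=cv2.INTER_CUBIC))
cv2.imwrite("pics/sz1.png",cv2.resize(s,None,fx=6,fy=6,interpolation=cv2.INTER_CUBIC))
show(); delta([574,61,185],-0.64)
E
```

```text
1.7 [574.4  65.  184.8] yaw -0.6329 tilt [-0.0016  0.001 ] F [-0.42 -0.2   0.23] T [ 0.039  0.012 -0.008] grip 1.001 q [-0.45  0.6   0.48  1.72 -0.34  0.91 -0.46]
shift [-3.5  2.  -0.2] turn [-0.0019  0.0002  0.0071]
```

View pics/sz1.png

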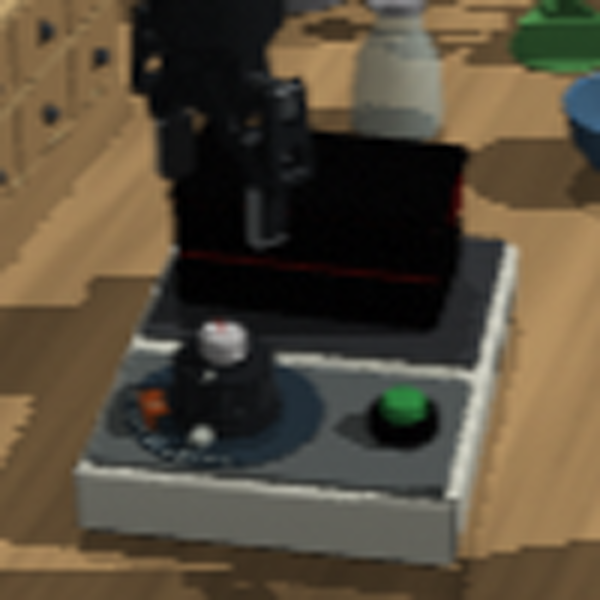

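View pics/tz1.png

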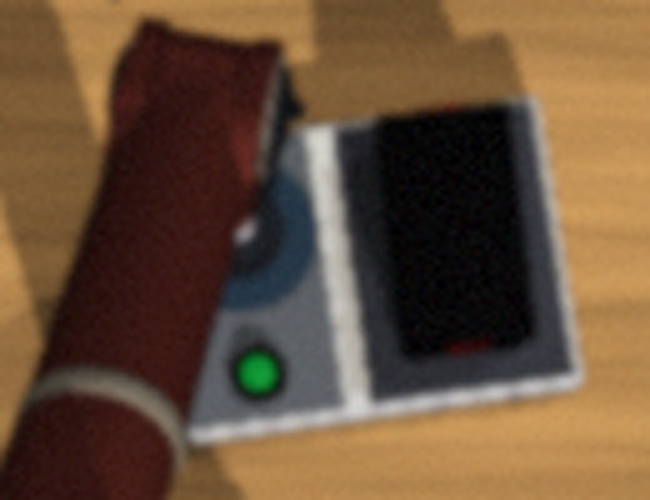

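The gripper hangs above the dial and the view of ring, lug (zoom 203,435) and clip (155,405) is clear in the side picture. I'll check the distance to the bento box while it settles.

servo_tool(deltas=[[[0,0,0],[0,0,0]],[[0,0,0],[0,0,0]],[[0,0,0],[0,0,0]],[[0,0,0],[0,0,0]]])

```text
time: 2.03
tool_pos: [574.8, 64.9, 185.6]
ee_rot: [-0.0, 0.892, 0.452, 0.0]
ft_force: [-0.1, -0.1, -0.5]
grip_width: 0.996
```

```bash
python3 - <<'E'
from h import *
show(); delta([574,61,185],-0.64)
e=np.array([-np.sin(.148),np.cos(.148)])
for z in [(428,100),(445,260),(462,420)]:
    uv=((z[0]+.5)/7-.5+205,(z[1]+.5)/7-.5+150)
    P=onz("top",uv,140); print(P.round(1), "left-dist from axis",((P[:2]-[574,61])@e).round(1))
E
```

```text
2.03 [574.8  64.9 185.6] yaw -0.6327 tilt [0.0003 0.0005] F [-0.06 -0.15 -0.48] T [0.016 0.029 0.006] grip 0.996 q [-0.45  0.6   0.48  1.72 -0.34  0.91 -0.46]
shift [-3.6  1.7  0.6] turn [-0.0001 -0.0006  0.0073]
[640.1 -41.2 140. ] left-dist from axis -110.9
[558.9 -49.9 140. ] left-dist from axis -107.5
[479.  -58.4 140. ] left-dist from axis -104.1
```

servo_tool(deltas=[[[-3.6,1.7,10],[0,0,0.007]],[[-3.6,1.7,20],[0,0,0.007]],[[-3.6,1.7,35],[0,0,0.007]],[[-3.6,1.7,50],[0,0,0.007]],[[-3.6,1.7,60],[0,0,0.007]],[[-3.6,1.7,60],[0,0,0.007]],[[-3.6,1.7,60],[0,0,0.007]],[[-3.6,1.7,60],[0,0,0.007]]])

```text
time: 2.7
tool_pos: [574.6, 59.7, 125.6]
ee_rot: [0.0, 0.894, 0.448, 0.0]
ft_force: [0.4, 0.3, -0.2]
grip_width: 0.997
```

```bash
python3 - <<'E'
from h import *
cv2.imwrite("pics/side2.png",manip.read_camera("side"))
s=cv2.imread("pics/side2.png")[140:240,190:290]
cv2.imwrite("pics/sz2.png",cv2.resize(s,None,fx=6,fy=6,interpolation=cv2.INTER_CUBIC))
show(); delta([574,61,77],-0.64)
E
```

```text
2.75 [574.8  59.8 126. ] yaw -0.6416 tilt [ 0.0015 -0.0001] F [0.05 0.4  0.3 ] T [-0.013 -0.002  0.055] grip 0.998 q [-0.42  0.67  0.44  1.78 -0.39  0.78 -0.42]
shift [ 0.4 -1.5 49. ] turn [ 0.0012 -0.0008 -0.0016]
```

View pics/sz2.png

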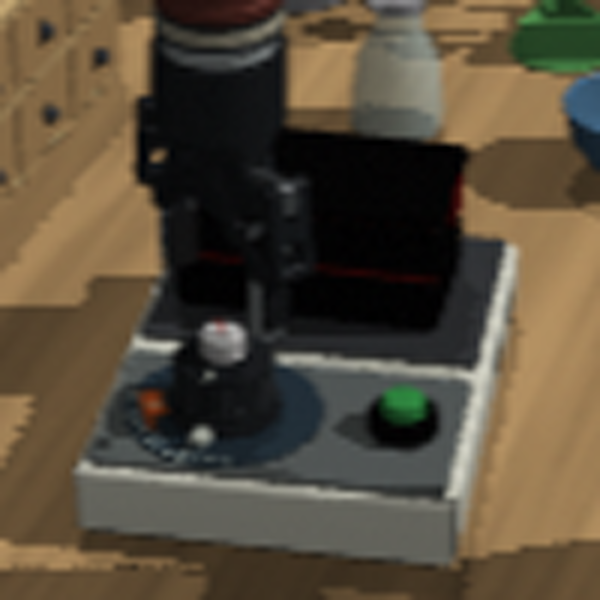

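```bash
python3 - <<'E'
from h import *
for z in(118,131):
  for s in(-1,1):
    P=np.array([574.8,59.8,z])+s*45*np.array([.8,-.6,0]); print(z,s,((proj("side",P)-[190,140])*6).round())
E
```

```text
118 -1 [267. 350.]
118 1 [181. 282.]
131 -1 [267. 330.]
131 1 [180. 262.]
```

The near finger's tip shows at zoom (265,338), close to the TCP's own level, as expected for open jaws. The lug and clip are clear of both fingers. Descending.

servo_tool(deltas=[[[0.2,-1,10],[0,0,0]],[[0.2,-1,22],[0,0,0]],[[0.2,-1,34],[0,0,0]],[[0.2,-1,44],[0,0,0]],[[0.2,-1,51],[0,0,0]],[[0.2,-1,51],[0,0,0]],[[0.2,-1,51],[0,0,0]],[[0.2,-1,51],[0,0,0]]])

```text
time: 3.42
tool_pos: [574.0, 60.6, 74.6]
ee_rot: [0.0, 0.894, 0.448, 0.0]
ft_force: [0.3, 0.1, 0.4]
grip_width: 0.999
```

```bash
python3 - <<'E'
from h import *
show(); cv2.imwrite("pics/side3.png",manip.read_camera("side"))
s=cv2.imread("pics/side3.png")[140:240,190:290]
cv2.imwrite("pics/sz3.png",cv2.resize(s,None,fx=6,fy=6,interpolation=cv2.INTER_CUBIC))
E
```

```text
3.42 [574.   60.6  74.6] yaw -0.6417 tilt [ 0.0009 -0.0001] F [0.34 0.06 0.36] T [ 0.046 -0.028 -0.011] grip 0.999 q [-0.39  0.74  0.4   1.81 -0.43  0.67 -0.38]
```

View pics/sz3.png

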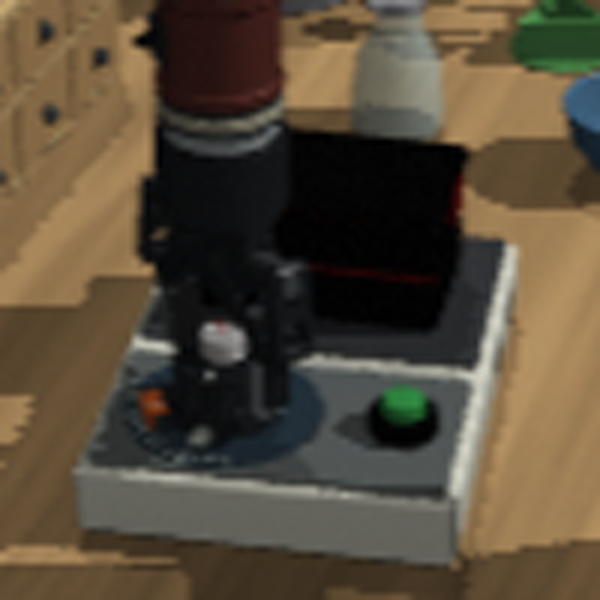

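The fingers straddle the ring, with the knob visible at (222,342) between them and untouched. Closing gently.

servo_tool(deltas=[[[0,0,0],[0,0,0]],[[0,0,0],[0,0,0]],[[0,0,0],[0,0,0]],[[0,0,0],[0,0,0]],[[0,0,0],[0,0,0]],[[0,0,0],[0,0,0]],[[0,0,0],[0,0,0]],[[0,0,0],[0,0,0]]], grip=40, grip_force=30)

```text
time: 4.13
tool_pos: [574.1, 60.5, 75.0]
ee_rot: [0.0, 0.894, 0.448, 0.001]
ft_force: [-1.1, 0.5, 5.2]
grip_width: 0.668
```

```bash
python3 - <<'E'
from h import *
show()
E
```

```text
4.13 [574.1  60.5  75. ] yaw -0.6416 tilt [ 0.0015 -0.    ] F [-1.13  0.53  5.16] T [-0.099  0.047  0.023] grip 0.668 q [-0.39  0.74  0.4   1.81 -0.43  0.67 -0.38]
```

Gripped at 0.668 (57 mm) with very little side force, so the grip is well centred. Turning clockwise (+z tool), well short of the expected contact.

servo_tool(deltas=[[[0,0,0],[0,0,0.04]],[[0,0,0],[0,0,0.1]],[[0,0,0],[0,0,0.17]],[[0,0,0],[0,0,0.24]],[[0,0,0],[0,0,0.31]],[[0,0,0],[0,0,0.37]],[[0,0,0],[0,0,0.4]],[[0,0,0],[0,0,0.4]]])

```text
time: 4.8
tool_pos: [573.9, 60.8, 75.0]
ee_rot: [0.0, 0.965, 0.261, 0.0]
ft_force: [-1.3, -0.4, 6.3]
grip_width: 0.67
```

```bash
python3 - <<'E'
from h import *
show()
cv2.imwrite("pics/side4.png",manip.read_camera("side"))
s=cv2.imread("pics/side4.png")[140:240,190:290]
cv2.imwrite("pics/sz4.png",cv2.resize(s,None,fx=6,fy=6,interpolation=cv2.INTER_CUBIC))
E
```

```text
4.8 [573.9  60.8  75. ] yaw -1.0426 tilt [0.0009 0.0002] F [-1.27 -0.45  6.27] T [ 0.051  0.185 -0.068] grip 0.67 q [-0.45  0.76  0.51  1.82 -0.55  0.71 -0.68]
```

View pics/sz4.png

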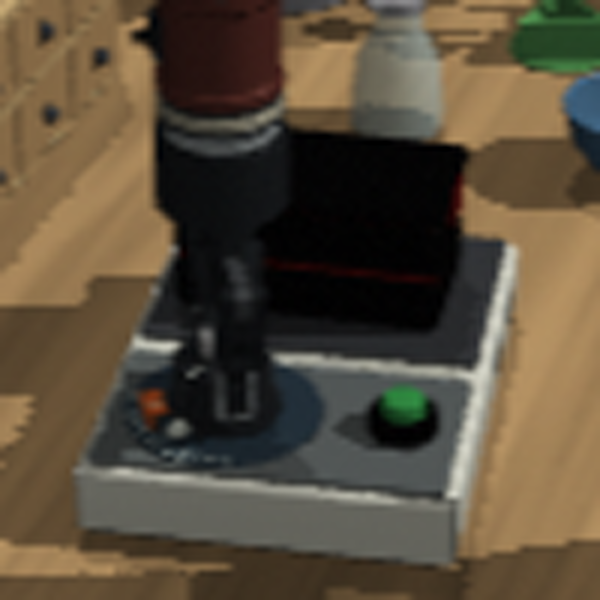

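The lug has come round to (178,428) and the clip is unmoved at (152,405). Continuing, and reading the torque while it moves.

servo_tool(deltas=[[[0,0,0],[0,0,0.03]],[[0,0,0],[0,0,0.07]],[[0,0,0],[0,0,0.11]],[[0,0,0],[0,0,0.15]],[[0,0,0],[0,0,0.19]],[[0,0,0],[0,0,0.22]],[[0,0,0],[0,0,0.24]],[[0,0,0],[0,0,0.26]]])

```text
time: 5.52
tool_pos: [573.8, 61.0, 75.0]
ee_rot: [-0.0, 0.991, 0.134, 0.0]
ft_force: [-1.0, 0.4, 7.1]
grip_width: 0.668
```

```bash
python3 - <<'E'
from h import *
show()
E
```

```text
5.52 [573.8  61.   75. ] yaw -1.3017 tilt [0.0006 0.0006] F [-1.01  0.37  7.1 ] T [0.041 0.228 0.142] grip 0.668 q [-0.49  0.78  0.58  1.82 -0.62  0.73 -0.87]
```

servo_tool(deltas=[[[0,0,0],[0,0,0.02]],[[0,0,0],[0,0,0.04]]])

```text
time: 5.68
tool_pos: [573.8, 61.1, 75.0]
ee_rot: [-0.0, 0.993, 0.114, 0.0]
ft_force: [-1.3, -0.1, 5.8]
grip_width: 0.667
```

```bash
python3 - <<'E'
from h import *
show()
E
```

```text
5.68 [573.8  61.1  75. ] yaw -1.3417 tilt [0.0007 0.0008] F [-1.28 -0.14  5.85] T [0.017 0.198 0.063] grip 0.667 q [-0.5   0.78  0.59  1.82 -0.63  0.74 -0.9 ]
```

servo_tool(deltas=[[[0,0,0],[0,0,0.02]],[[0,0,0],[0,0,0.04]]])

```text
time: 5.85
tool_pos: [573.8, 61.1, 75.0]
ee_rot: [-0.0, 0.996, 0.094, 0.0]
ft_force: [-0.6, 0.2, 6.5]
grip_width: 0.668
```

```bash
python3 - <<'E'
from h import *
show()
E
```

```text
5.85 [573.8  61.1  75. ] yaw -1.3817 tilt [0.0005 0.0008] F [-0.59  0.17  6.52] T [0.071 0.263 0.079] grip 0.668 q [-0.51  0.79  0.6   1.82 -0.64  0.74 -0.93]
```

Drag reads about +0.08, as expected. Going on in small steps now.

servo_tool(deltas=[[[0,0,0],[0,0,0.01]],[[0,0,0],[0,0,0.018]],[[0,0,0],[0,0,0.024]],[[0,0,0],[0,0,0.03]]])

```text
time: 6.18
tool_pos: [573.8, 61.1, 75.0]
ee_rot: [-0.0, 0.997, 0.08, 0.0]
ft_force: [-0.7, 0.5, 6.1]
grip_width: 0.665
```

```bash
python3 - <<'E'
from h import *
show()
cv2.imwrite("pics/side5.png",manip.read_camera("side"))
s=cv2.imread("pics/side5.png")[190:225,200:250]
cv2.imwrite("pics/sz5.png",cv2.resize(s,None,fx=14,fy=14,interpolation=cv2.INTER_CUBIC))
E
```

```text
6.18 [573.8  61.1  75. ] yaw -1.411 tilt [0.0006 0.0009] F [-0.71  0.51  6.14] T [-0.005  0.205  0.075] grip 0.665 q [-0.51  0.79  0.61  1.82 -0.65  0.74 -0.96]
```

View pics/sz5.png

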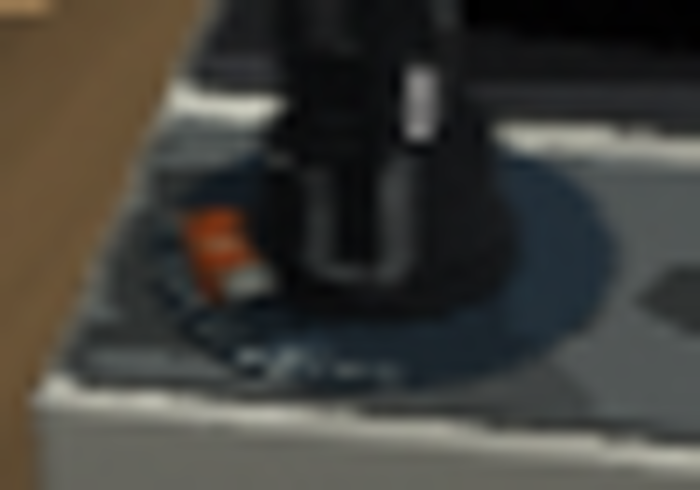

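The white lug (245,283) is now at the clip's edge and entering it. The clip's mark is at (220,242). Stepping on gently.

servo_tool(deltas=[[[0,0,0],[0,0,0.005]],[[0,0,0],[0,0,0.01]]])

```text
time: 6.4
tool_pos: [573.8, 61.1, 75.0]
ee_rot: [-0.0, 0.997, 0.075, 0.0]
ft_force: [-1.1, -0.0, 6.0]
grip_width: 0.669
```

```bash
cat > s.py <<'E'
from h import *
show()
E
python3 s.py
```

```text
6.4 [573.8  61.1  75. ] yaw -1.421 tilt [0.0006 0.0009] F [-1.1  -0.04  5.97] T [0.125 0.249 0.033] grip 0.669 q [-0.51  0.79  0.61  1.82 -0.65  0.74 -0.96]
```

servo_tool(deltas=[[[0,0,0],[0,0,0.003]],[[0,0,0],[0,0,0.007]]])

```text
time: 6.57
tool_pos: [573.8, 61.2, 75.0]
ee_rot: [-0.0, 0.997, 0.071, 0.0]
ft_force: [-0.4, 1.2, 5.6]
grip_width: 0.669
```

```bash
python3 s.py
```

```text
6.57 [573.8  61.2  75. ] yaw -1.4278 tilt [0.0005 0.0009] F [-0.44  1.19  5.56] T [0.097 0.277 0.096] grip 0.669 q [-0.51  0.79  0.62  1.82 -0.65  0.75 -0.97]
```

servo_tool(deltas=[[[0,0,0],[0,0,0.004]],[[0,0,0],[0,0,0.008]]])

```text
time: 6.73
tool_pos: [573.8, 61.1, 75.0]
ee_rot: [-0.0, 0.998, 0.067, 0.0]
ft_force: [-1.5, 0.7, 7.5]
grip_width: 0.665
```

```bash
python3 s.py
```

```text
6.73 [573.8  61.1  75. ] yaw -1.4359 tilt [0.0006 0.0009] F [-1.52  0.66  7.54] T [0.056 0.265 0.098] grip 0.665 q [-0.51  0.79  0.62  1.82 -0.65  0.75 -0.97]
```

servo_tool(deltas=[[[0,0,0],[0,0,0.004]],[[0,0,0],[0,0,0.008]]])

```text
time: 6.9
tool_pos: [573.8, 61.2, 75.0]
ee_rot: [-0.0, 0.998, 0.063, 0.0]
ft_force: [-1.1, 0.5, 7.2]
grip_width: 0.671
```

```bash
python3 s.py
```

```text
6.9 [573.8  61.2  75. ] yaw -1.4438 tilt [0.0006 0.0009] F [-1.09  0.52  7.21] T [0.069 0.243 0.046] grip 0.671 q [-0.52  0.79  0.62  1.82 -0.66  0.75 -0.98]
```

servo_tool(deltas=[[[0,0,0],[0,0,0.004]],[[0,0,0],[0,0,0.008]]])

```text
time: 7.07
tool_pos: [573.8, 61.2, 75.0]
ee_rot: [-0.0, 0.998, 0.059, 0.0]
ft_force: [-1.5, 0.6, 7.2]
grip_width: 0.664
```

```bash
python3 s.py
```

```text
7.07 [573.8  61.2  75. ] yaw -1.4519 tilt [0.0005 0.0009] F [-1.49  0.62  7.21] T [0.057 0.262 0.126] grip 0.664 q [-0.52  0.79  0.62  1.82 -0.66  0.75 -0.99]
```

servo_tool(deltas=[[[0,0,0],[0,0,0.003]],[[0,0,0],[0,0,0.006]]])

```text
time: 7.23
tool_pos: [573.8, 61.2, 75.0]
ee_rot: [-0.0, 0.998, 0.056, 0.0]
ft_force: [-0.9, 1.2, 6.7]
grip_width: 0.666
```

```bash
python3 s.py
```

```text
7.23 [573.8  61.2  75. ] yaw -1.4579 tilt [0.0005 0.0009] F [-0.9   1.18  6.71] T [0.042 0.253 0.035] grip 0.666 q [-0.52  0.79  0.62  1.82 -0.66  0.75 -0.99]
```

servo_tool(deltas=[[[0,0,0],[0,0,0.004]],[[0,0,0],[0,0,0.008]]])

```text
time: 7.4
tool_pos: [573.8, 61.2, 75.0]
ee_rot: [-0.0, 0.999, 0.052, 0.0]
ft_force: [-0.7, -0.2, 6.9]
grip_width: 0.667
```

```bash
python3 s.py
```

```text
7.4 [573.8  61.2  75. ] yaw -1.4659 tilt [0.0005 0.0009] F [-0.73 -0.21  6.9 ] T [0.052 0.211 0.076] grip 0.667 q [-0.52  0.79  0.63  1.82 -0.66  0.75 -1.  ]
```

servo_tool(deltas=[[[0,0,0],[0,0,0.004]],[[0,0,0],[0,0,0.008]]])

```text
time: 7.57
tool_pos: [573.8, 61.2, 75.0]
ee_rot: [-0.0, 0.999, 0.048, 0.0]
ft_force: [-1.1, 0.1, 5.9]
grip_width: 0.667
```

```bash
python3 s.py
```

```text
7.57 [573.8  61.2  75. ] yaw -1.4738 tilt [0.0006 0.001 ] F [-1.13  0.08  5.94] T [0.127 0.268 0.093] grip 0.667 q [-0.52  0.79  0.63  1.82 -0.66  0.75 -1.  ]
```

servo_tool(deltas=[[[0,0,0],[0,0,0.004]],[[0,0,0],[0,0,0.008]]])

```text
time: 7.73
tool_pos: [573.8, 61.2, 75.0]
ee_rot: [-0.0, 0.999, 0.044, 0.0]
ft_force: [-0.5, 1.2, 6.3]
grip_width: 0.666
```

```bash
python3 s.py
```

```text
7.73 [573.8  61.2  75. ] yaw -1.4818 tilt [0.0006 0.001 ] F [-0.49  1.18  6.29] T [0.127 0.244 0.057] grip 0.666 q [-0.52  0.8   0.63  1.82 -0.67  0.75 -1.01]
```

servo_tool(deltas=[[[0,0,0],[0,0,0.004]],[[0,0,0],[0,0,0.008]]])

```text
time: 7.9
tool_pos: [573.8, 61.2, 75.0]
ee_rot: [-0.0, 0.999, 0.04, 0.0]
ft_force: [-1.0, -0.2, 6.6]
grip_width: 0.669
```

```bash
python3 s.py
```

```text
7.9 [573.8  61.2  75. ] yaw -1.4898 tilt [0.0005 0.0009] F [-1.03 -0.16  6.58] T [0.073 0.241 0.045] grip 0.669 q [-0.52  0.8   0.63  1.82 -0.67  0.75 -1.02]
```

servo_tool(deltas=[[[0,0,0],[0,0,0.004]],[[0,0,0],[0,0,0.008]]])

```text
time: 8.07
tool_pos: [573.8, 61.2, 75.0]
ee_rot: [-0.0, 0.999, 0.036, 0.0]
ft_force: [-1.7, 0.4, 7.0]
grip_width: 0.668
```

```bash
python3 s.py
```

```text
8.07 [573.8  61.2  75. ] yaw -1.4978 tilt [0.0005 0.001 ] F [-1.73  0.37  6.96] T [0.111 0.232 0.067] grip 0.668 q [-0.52  0.8   0.63  1.82 -0.67  0.75 -1.02]
```

servo_tool(deltas=[[[0,0,0],[0,0,0.004]],[[0,0,0],[0,0,0.008]]])

```text
time: 8.23
tool_pos: [573.8, 61.2, 75.0]
ee_rot: [-0.001, 0.999, 0.032, 0.0]
ft_force: [-0.1, -0.1, 6.1]
grip_width: 0.667
```

```bash
python3 s.py
```

```text
8.23 [573.8  61.2  75. ] yaw -1.5058 tilt [0.0005 0.001 ] F [-0.13 -0.15  6.05] T [0.148 0.269 0.137] grip 0.667 q [-0.52  0.8   0.64  1.82 -0.67  0.75 -1.03]
```

servo_tool(deltas=[[[0,0,0],[0,0,0.002]],[[0,0,0],[0,0,0.004]]])

```text
time: 8.4
tool_pos: [573.8, 61.2, 75.0]
ee_rot: [-0.0, 1.0, 0.031, 0.0]
ft_force: [-1.0, 1.0, 6.7]
grip_width: 0.667
```

```bash
python3 s.py
```

```text
8.4 [573.8  61.2  75. ] yaw -1.5097 tilt [0.0005 0.001 ] F [-1.    1.05  6.65] T [0.076 0.214 0.085] grip 0.667 q [-0.53  0.8   0.64  1.82 -0.67  0.76 -1.03]
```

servo_tool(deltas=[[[0,0,0],[0,0,0.004]],[[0,0,0],[0,0,0.008]]])

```text
time: 8.57
tool_pos: [573.8, 61.2, 75.0]
ee_rot: [-0.0, 1.0, 0.026, 0.0]
ft_force: [-1.4, -0.0, 6.8]
grip_width: 0.667
```

```bash
python3 s.py
```

```text
8.57 [573.8  61.2  75. ] yaw -1.5178 tilt [0.0005 0.001 ] F [-1.37 -0.01  6.81] T [0.149 0.276 0.085] grip 0.667 q [-0.53  0.8   0.64  1.82 -0.67  0.76 -1.04]
```

servo_tool(deltas=[[[0,0,0],[0,0,0.004]],[[0,0,0],[0,0,0.008]]])

```text
time: 8.73
tool_pos: [573.8, 61.3, 75.0]
ee_rot: [-0.001, 1.0, 0.023, 0.0]
ft_force: [-1.0, 0.3, 5.1]
grip_width: 0.668
```

```bash
python3 s.py
```

```text
8.73 [573.8  61.3  75. ] yaw -1.5257 tilt [0.0005 0.001 ] F [-1.02  0.31  5.08] T [0.079 0.179 0.084] grip 0.668 q [-0.53  0.8   0.64  1.82 -0.68  0.76 -1.04]
```

servo_tool(deltas=[[[0,0,0],[0,0,0.004]],[[0,0,0],[0,0,0.008]]])

```text
time: 8.9
tool_pos: [573.8, 61.2, 75.0]
ee_rot: [-0.001, 1.0, 0.019, 0.0]
ft_force: [-0.5, 1.1, 6.8]
grip_width: 0.669
```

```bash
cat > v.py <<'E'
import sys
from h import *
n=sys.argv[1]
cv2.imwrite(f"pics/side{n}.png",manip.read_camera("side"))
s=cv2.imread(f"pics/side{n}.png")[190:225,200:250]
cv2.imwrite(f"pics/sz{n}.png",cv2.resize(s,None,fx=14,fy=14,interpolation=cv2.INTER_CUBIC))
E
python3 s.py; python3 v.py 6
```

```text
8.9 [573.8  61.2  75. ] yaw -1.5338 tilt [0.0005 0.001 ] F [-0.47  1.13  6.76] T [0.06  0.237 0.058] grip 0.669 q [-0.53  0.8   0.64  1.82 -0.68  0.76 -1.05]
```

View pics/sz6.png

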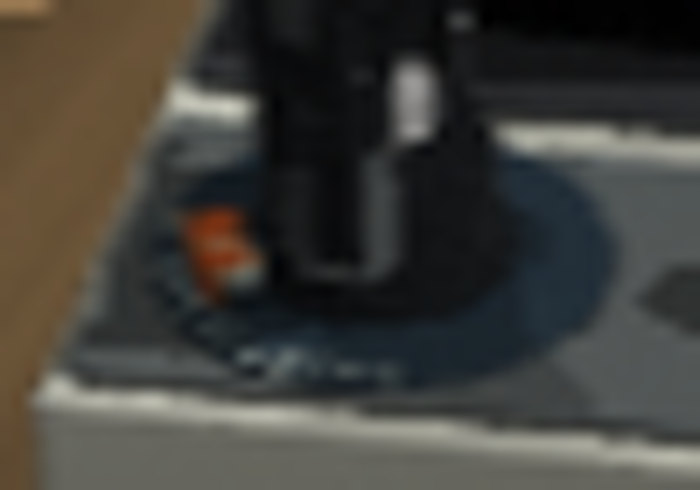

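The lug is deeper in the clip: only its tail shows, at (240,278). The clip has not moved and there is no contact yet.

servo_tool(deltas=[[[0,0,0],[0,0,0.004]],[[0,0,0],[0,0,0.008]]])

```text
time: 9.12
tool_pos: [573.8, 61.3, 75.0]
ee_rot: [-0.001, 1.0, 0.015, 0.0]
ft_force: [-2.0, 1.1, 6.1]
grip_width: 0.666
```

```bash
python3 s.py
```

```text
9.12 [573.8  61.3  75. ] yaw -1.5417 tilt [0.0005 0.0011] F [-1.96  1.14  6.06] T [0.1   0.216 0.182] grip 0.666 q [-0.53  0.8   0.65  1.82 -0.68  0.76 -1.06]
```

servo_tool(deltas=[[[0,0,0],[0,0,0]]])

```text
time: 9.2
tool_pos: [573.7, 61.2, 75.0]
ee_rot: [-0.0, 1.0, 0.015, 0.0]
ft_force: [-1.2, 0.5, 6.4]
grip_width: 0.672
```

```bash
python3 s.py
```

```text
9.2 [573.7  61.2  75. ] yaw -1.5416 tilt [0.0004 0.001 ] F [-1.23  0.53  6.39] T [0.065 0.231 0.07 ] grip 0.672 q [-0.53  0.8   0.65  1.82 -0.68  0.76 -1.06]
```

servo_tool(deltas=[[[0,0,0],[0,0,0.002]],[[0,0,0],[0,0,0.004]]])

```text
time: 9.37
tool_pos: [573.7, 61.3, 75.0]
ee_rot: [-0.0, 1.0, 0.013, 0.0]
ft_force: [-0.2, 0.4, 6.9]
grip_width: 0.667
```

```bash
python3 s.py
```

```text
9.37 [573.7  61.3  75. ] yaw -1.5447 tilt [0.0004 0.0009] F [-0.23  0.4   6.87] T [0.107 0.231 0.245] grip 0.667 q [-0.53  0.8   0.65  1.82 -0.68  0.76 -1.06]
```

Torque is up and the yaw lags by 0.001, which points to contact. Holding to confirm.

servo_tool(deltas=[[[0,0,0],[0,0,0]]])

```text
time: 9.45
tool_pos: [573.8, 61.2, 75.0]
ee_rot: [-0.0, 1.0, 0.013, 0.0]
ft_force: [-0.7, 0.2, 6.5]
grip_width: 0.669
```

```bash
python3 s.py
```

```text
9.45 [573.8  61.2  75. ] yaw -1.5447 tilt [0.0004 0.0008] F [-0.67  0.16  6.48] T [0.07  0.236 0.192] grip 0.669 q [-0.53  0.8   0.65  1.82 -0.68  0.76 -1.06]
```

Contact confirmed at about 0.22 N m. I'll go up to about 0.36 N m.

servo_tool(deltas=[[[0,0,0],[0,0,0.0015]],[[0,0,0],[0,0,0.003]]])

```text
time: 9.62
tool_pos: [573.7, 61.3, 75.0]
ee_rot: [-0.0, 1.0, 0.012, 0.0]
ft_force: [-0.7, -0.1, 7.6]
grip_width: 0.67
```

```bash
python3 s.py
```

```text
9.62 [573.7  61.3  75. ] yaw -1.5471 tilt [0.0003 0.0007] F [-0.66 -0.06  7.58] T [0.081 0.286 0.365] grip 0.67 q [-0.53  0.8   0.65  1.82 -0.68  0.76 -1.06]
```

servo_tool(deltas=[[[0,0,0],[0,0,0]],[[0,0,0],[0,0,0]]])

```text
time: 9.78
tool_pos: [573.7, 61.3, 75.0]
ee_rot: [-0.0, 1.0, 0.012, 0.0]
ft_force: [-1.4, -0.3, 7.9]
grip_width: 0.668
```

```bash
python3 s.py
```

```text
9.78 [573.7  61.3  75. ] yaw -1.5471 tilt [0.0003 0.0008] F [-1.41 -0.32  7.95] T [0.071 0.301 0.324] grip 0.668 q [-0.53  0.8   0.65  1.82 -0.68  0.76 -1.06]
```

servo_tool(deltas=[[[0,0,0],[0,0,0.001]],[[0,0,0],[0,0,0.001]],[[0,0,0],[0,0,0.001]],[[0,0,0],[0,0,0.001]]])

```text
time: 10.12
tool_pos: [573.7, 61.3, 75.0]
ee_rot: [-0.0, 1.0, 0.011, 0.0]
ft_force: [-1.2, 1.4, 6.8]
grip_width: 0.668
```

```bash
python3 s.py
```

```text
10.12 [573.7  61.3  75. ] yaw -1.5479 tilt [0.0002 0.0007] F [-1.16  1.39  6.8 ] T [-0.012  0.252  0.384] grip 0.668 q [-0.53  0.8   0.65  1.82 -0.68  0.76 -1.06]
```

servo_tool(deltas=[[[0,0,0],[0,0,0]],[[0,0,0],[0,0,0]],[[0,0,0],[0,0,0]]])

```text
time: 10.37
tool_pos: [573.8, 61.3, 75.0]
ee_rot: [-0.0, 1.0, 0.012, 0.0]
ft_force: [-0.9, 1.0, 7.1]
grip_width: 0.668
```

```bash
python3 s.py; python3 v.py 7
```

```text
10.37 [573.8  61.3  75. ] yaw -1.5477 tilt [0.0004 0.0007] F [-0.86  1.05  7.08] T [0.04  0.261 0.355] grip 0.668 q [-0.53  0.8   0.65  1.82 -0.68  0.76 -1.06]
```

View pics/sz7.png

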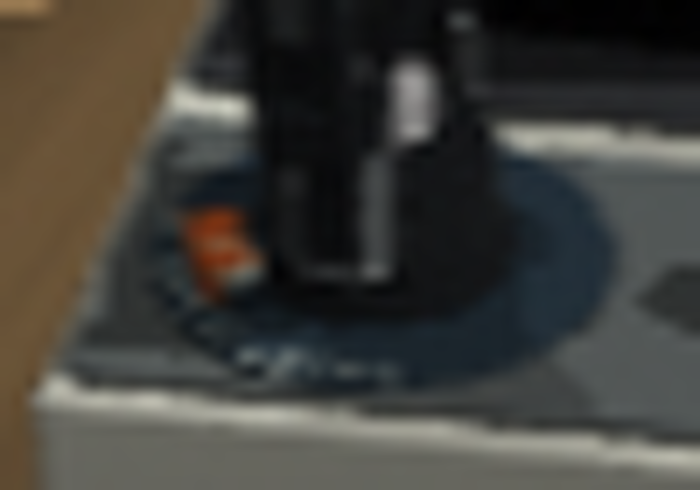

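Torque held at about 0.36–0.38 N m (7 N at the lug) for over half a second. The clip is unmoved at (220,245). Releasing the ring and rising.

servo_tool(deltas=[[[0,0,0],[0,0,0]],[[0,0,0],[0,0,0]],[[0,0,0],[0,0,0]],[[0,0,0],[0,0,0]],[[0,0,0],[0,0,0]],[[0,0,0],[0,0,0]],[[0,0,0],[0,0,0]],[[0,0,0],[0,0,0]]], grip=100)

```text
time: 11.08
tool_pos: [573.5, 60.7, 74.2]
ee_rot: [0.0, 1.0, 0.01, -0.0]
ft_force: [0.3, -1.3, -0.4]
grip_width: 0.998
```

```bash
python3 s.py
```

```text
11.08 [573.5  60.7  74.2] yaw -1.5506 tilt [-0.0001 -0.0001] F [ 0.28 -1.26 -0.41] T [-0.026  0.025 -0.06 ] grip 0.998 q [-0.53  0.8   0.65  1.82 -0.68  0.76 -1.06]
```

servo_tool(deltas=[[[0,0,-5],[0,0,0]],[[0,0,-15],[0,0,0]],[[0,0,-30],[0,0,0]],[[0,0,-50],[0,0,0]],[[0,0,-70],[0,0,0]],[[0,0,-90],[0,0,0]],[[0,0,-100],[0,0,0]],[[0,0,-100],[0,0,0]]])

```text
time: 11.75
tool_pos: [575.3, 60.2, 177.4]
ee_rot: [-0.0, 1.0, 0.01, 0.003]
ft_force: [0.2, 0.0, -0.2]
grip_width: 1.001
```

```bash
python3 s.py; python3 v.py 8; python3 - <<'E'
from h import *
delta([470.4,45,120],-1.5477)
E
```

```text
11.75 [575.3  60.2 177.4] yaw -1.5506 tilt [0.006  0.0003] F [ 0.23  0.03 -0.17] T [ 0.02  -0.035 -0.026] grip 1.001 q [-0.6   0.68  0.76  1.73 -0.56  0.95 -1.16]
shift [-104.2   13.6   55.3] turn [-0.0004 -0.0027 -0.0027]
```

View pics/sz8.png

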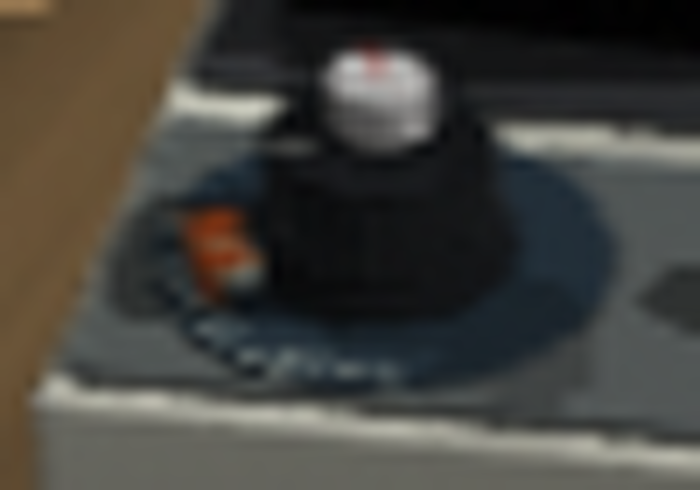

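The ring is released with the lug seated in the clip at (240,275). The clip is in place and the red pointer line is unchanged at (372,60). Next is the green button, with the fingers shut.

servo_tool(deltas=[[[-13,1.7,0],[0,0,0]],[[-30,4,0],[0,0,0]],[[-50,6.5,5],[0,0,0]],[[-70,9,15],[0,0,0]],[[-87,11.5,30],[0,0,0]],[[-98,13,45],[0,0,0]],[[-104,13.6,55],[0,0,0]],[[-104,13.6,55],[0,0,0]]], grip=0)

```text
time: 12.47
tool_pos: [465.8, 45.2, 116.8]
ee_rot: [-0.0, 1.0, 0.01, -0.004]
ft_force: [0.9, 0.1, 0.7]
grip_width: 0.003
```

servo_tool(deltas=[[[0,0,0],[0,0,0]],[[0,0,0],[0,0,0]],[[0,0,0],[0,0,0]],[[0,0,0],[0,0,0]]])

```text
time: 12.8
tool_pos: [470.8, 45.0, 119.7]
ee_rot: [0.0, 1.0, 0.01, 0.001]
ft_force: [-0.4, 0.0, 0.2]
grip_width: -0.002
```

```bash
python3 s.py;  python3 - <<'E'
from h import *
delta([470.4,45,86],-1.5477)
s=manip.read_camera("side"); cv2.imwrite("pics/side9.png",s)
cv2.imwrite("pics/sz9.png",cv2.resize(s[160:235,200:290],None,fx=8,fy=8,interpolation=cv2.INTER_CUBIC))
E
```

```text
12.8 [470.8  45.  119.7] yaw -1.5501 tilt [ 0.0015 -0.0002] F [-0.43  0.01  0.24] T [ 0.014  0.027 -0.001] grip -0.002 q [-0.6   0.62  0.7   2.07 -0.64  0.67 -1.03]
shift [-0.4  0.  33.7] turn [ 0.0002 -0.0015 -0.0024]
```

View pics/sz9.png

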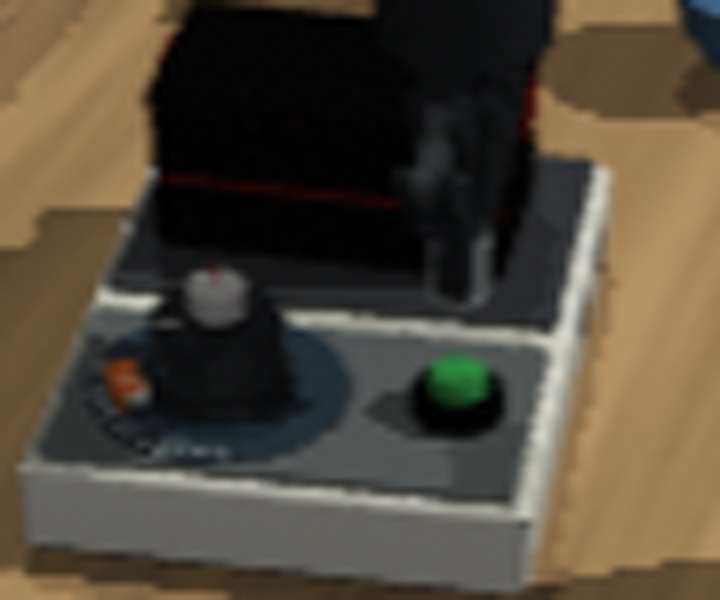

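The shut fingers are over the button: tip at (460,295), button at (460,380). Lowering.

servo_tool(deltas=[[[-0.3,0,8],[0,0,0]],[[-0.3,0,18],[0,0,0]],[[-0.3,0,28],[0,0,0]],[[-0.3,0,35],[0,0,0]],[[-0.3,0,38],[0,0,0]],[[-0.3,0,40],[0,0,0]],[[-0.3,0,41],[0,0,0]]])

```text
time: 13.43
tool_pos: [468.9, 45.1, 78.9]
ee_rot: [-0.001, 1.0, 0.01, -0.001]
ft_force: [-5.3, 1.1, 19.3]
grip_width: -0.002
```

servo_tool(deltas=[[[0,0,0.7],[0,0,0]],[[0,0,1.4],[0,0,0]]])

```text
time: 13.6
tool_pos: [469.0, 45.1, 78.7]
ee_rot: [-0.002, 1.0, 0.01, -0.0]
ft_force: [-7.4, 1.1, 26.0]
grip_width: 0.002
```

servo_tool(deltas=[[[0,0,0.7],[0,0,0]],[[0,0,1.4],[0,0,0]]])

```text
time: 13.77
tool_pos: [469.0, 45.0, 78.5]
ee_rot: [-0.002, 1.0, 0.01, -0.0]
ft_force: [-9.1, 1.4, 38.0]
grip_width: 0.004
```

Hard resistance: 38 N at TCP z 78.5. Backing off a little and looking to see whether the button is down or the fingers are on the collar.

servo_tool(deltas=[[[0,0,-1.5],[0,0,0]],[[0,0,-1.5],[0,0,0]]])

```text
time: 13.93
tool_pos: [468.9, 45.1, 78.8]
ee_rot: [-0.001, 1.0, 0.01, -0.0]
ft_force: [-4.3, 1.3, 20.6]
grip_width: 0.001
```

```bash
python3 s.py;  python3 - <<'E'
from h import *
s=manip.read_camera("side"); cv2.imwrite("pics/side10.png",s)
cv2.imwrite("pics/sz10.png",cv2.resize(s[185:225,230:280],None,fx=14,fy=14,interpolation=cv2.INTER_CUBIC))
E
```

```text
13.93 [468.9  45.1  78.8] yaw -1.5509 tilt [-0.0003  0.0028] F [-4.29  1.26 20.58] T [0.22  1.19  0.005] grip 0.001 q [-0.54  0.67  0.61  2.11 -0.72  0.58 -0.95]
```

View pics/sz10.png

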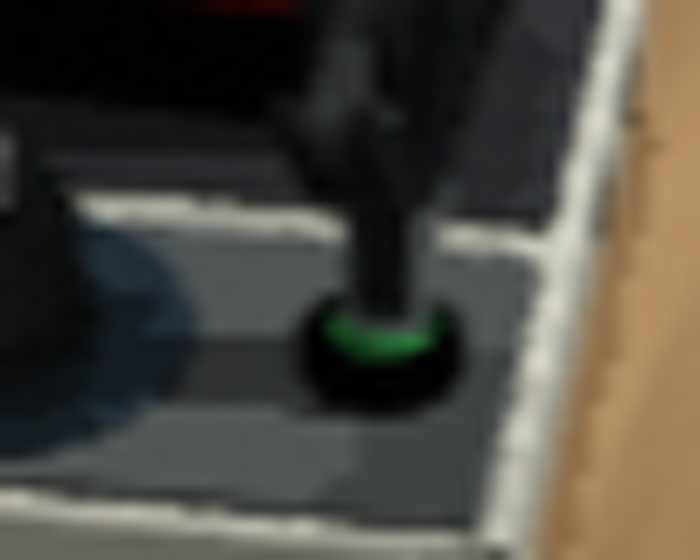

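The green top has sunk almost flush with the collar (button at (385,335)), and the fingers are on green only. As I let go I'll check the spring's 5 N slope.

servo_tool(deltas=[[[0,0,-1],[0,0,0]],[[0,0,-1.9],[0,0,0]],[[0,0,-1.9],[0,0,0]]])

```text
time: 14.23
tool_pos: [468.9, 45.1, 79.3]
ee_rot: [-0.001, 1.0, 0.01, -0.0]
ft_force: [-1.9, 0.1, 4.9]
grip_width: -0.003
```

servo_tool(deltas=[[[0,0,-1],[0,0,0]],[[0,0,-2],[0,0,0]],[[0,0,-2],[0,0,0]]])

```text
time: 14.48
tool_pos: [469.0, 45.1, 80.9]
ee_rot: [-0.0, 1.0, 0.01, -0.001]
ft_force: [-3.5, 0.8, 3.9]
grip_width: -0.002
```

servo_tool(deltas=[[[0,0,-1],[0,0,0]],[[0,0,-2],[0,0,0]],[[0,0,-2],[0,0,0]]])

```text
time: 14.73
tool_pos: [469.7, 44.9, 82.9]
ee_rot: [0.0, 1.0, 0.01, 0.0]
ft_force: [-1.1, 0.5, 2.0]
grip_width: -0.001
```

servo_tool(deltas=[[[0,0,-1],[0,0,0]],[[0,0,-2],[0,0,0]],[[0,0,-2],[0,0,0]]])

```text
time: 14.98
tool_pos: [470.1, 44.8, 85.1]
ee_rot: [0.0, 1.0, 0.01, 0.001]
ft_force: [-1.4, -0.1, 1.2]
grip_width: 0.002
```

The force ran from 5 N at the bottom to about 1 N after 6 mm, so the button went fully down. Retreating clear and checking.

servo_tool(deltas=[[[0,0,-8],[0,0,0]],[[0,0,-25],[0,0,0]],[[0,0,-45],[0,0,0]],[[0,0,-70],[0,0,0]],[[0,0,-95],[0,0,0]],[[0,0,-115],[0,0,0]],[[0,0,-125],[0,0,0]],[[0,0,-125],[0,0,0]]])

```text
time: 15.65
tool_pos: [471.3, 44.7, 212.1]
ee_rot: [-0.0, 1.0, 0.01, 0.003]
ft_force: [0.3, -0.9, -0.5]
grip_width: 0.001
```

servo_tool(deltas=[[[0,-15,0],[0,0,0]],[[0,-45,0],[0,0,0]],[[0,-80,0],[0,0,0]],[[0,-120,0],[0,0,0]],[[0,-155,0],[0,0,0]],[[0,-180,0],[0,0,0]],[[0,-190,0],[0,0,0]],[[0,-190,0],[0,0,0]]])

```text
time: 16.32
tool_pos: [464.6, 237.9, 208.2]
ee_rot: [0.0, 1.0, 0.013, -0.001]
ft_force: [0.2, -0.0, 0.2]
grip_width: 0.001
```

```bash
python3 s.py;  python3 - <<'E'
from h import *
s=manip.read_camera("side"); cv2.imwrite("pics/side11.png",s)
t=manip.read_camera("top"); cv2.imwrite("pics/top11.png",t)
a=cv2.resize(s[180:230,200:275],None,fx=8,fy=8,interpolation=cv2.INTER_CUBIC)
o=cv2.resize(cv2.imread("pics/top0.png")[165:225,218:255],None,fx=8,fy=8,interpolation=cv2.INTER_CUBIC)
b=cv2.resize(t[165:225,218:255],None,fx=8,fy=8,interpolation=cv2.INTER_CUBIC)
cv2.imwrite("pics/sz11.png",a); cv2.imwrite("pics/tz11.png",np.hstack([o,b]))
for n,f in(("top",("0","11")),("side",("0","11"))):
  for k in f:
    im=cv2.imread(f"pics/{n}{k}.png"); H,S,V=cv2.split(cv2.cvtColor(im,cv2.COLOR_BGR2HSV))
    try: print(n,k,cen(im,((H<14)&(S>150)&(V>90)),(205,165,240,190) if n=="top" else (205,200,222,215)))
    except Exception as e: print(n,k,e)
E
```

```text
16.32 [464.6 237.9 208.2] yaw -1.5446 tilt [-0.0022 -0.0008] F [ 0.18 -0.02  0.21] T [-0.017 -0.008  0.003] grip 0.001 q [-1.05  0.57  0.84  1.85 -0.52  0.96 -1.52]
top 0 (array([231.45, 176.15]), np.int32(20))
top 11 (array([231.52173913, 176.26086957]), np.int32(23))
side 0 (array([215.09090909, 206.63636364]), np.int32(11))
side 11 (array([215.08333333, 206.83333333]), np.int32(12))
```

View pics/sz11.png

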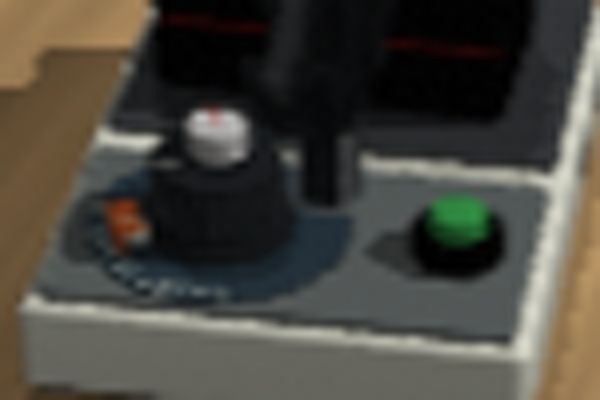

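View pics/tz11.png

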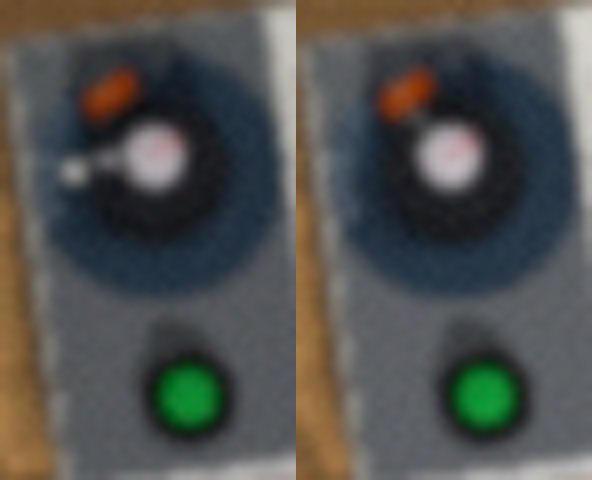

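View pics/top11.png

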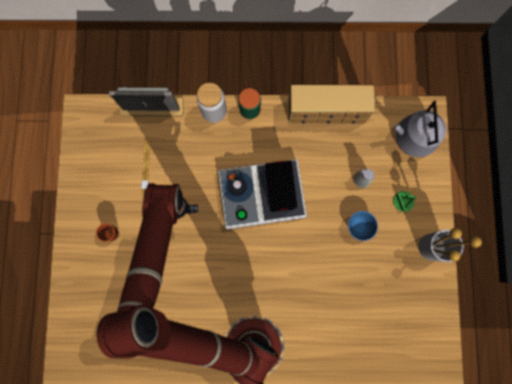

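In the before/after pair the lug has gone from (75,172) into the clip. The clip has moved by less than 0.2 px, the red pointer at (465,145) points the same way, and the button is back up. Nothing else has moved and the arm is clear. Settling, then handing in.

servo_tool(deltas=[[[0,0,0],[0,0,0]],[[0,0,0],[0,0,0]],[[0,0,0],[0,0,0]],[[0,0,0],[0,0,0]],[[0,0,0],[0,0,0]],[[0,0,0],[0,0,0]]])

```text
time: 16.92
tool_pos: [465.8, 234.7, 210.0]
ee_rot: [-0.0, 1.0, 0.01, 0.0]
ft_force: [-0.3, 0.1, 0.1]
grip_width: 0.001
```

```bash
python3 s.py; python3 -c "
from plant import manip
print(manip.sign_off())"
```

```text
16.92 [465.8 234.7 210. ] yaw -1.551 tilt [0.     0.0001] F [-0.26  0.12  0.08] T [-0.009 -0.001 -0.022] grip 0.001 q [-1.05  0.57  0.85  1.85 -0.52  0.96 -1.52]
the job is handed in; nothing more can be done
None
```

The bento warmer is set, and I handed the job in at about 17 s; no verdict was reported.

- **Ring:** I turned the outer ring about 0.9 rad clockwise until it met the stop. I then pressed at about 0.36 N m in total, roughly 7 N on the lug, for over half a second before letting go.
- **Clip and knob:** In the before and after pictures the orange clip had moved less than 0.2 px. The knob's red pointer points the same way as at the start, as far as I can judge by eye.
- **Start button:** I pushed it fully down and released it. The spring force ran from 5 N at the bottom to about 1 N over 6 mm, and the last picture shows the button back up.
- **Harder press than needed:** I pressed the button up to 38 N against its end stop before backing off, though 5 N would have been enough. It stayed on the fingertips and under the 40 N limit.
- **At hand-in:** The arm was clear of everything with near-zero wrist force, and nothing else looked moved in the last top picture. No check failed. The torque readings were noisy (about ±0.05 N m), so I confirmed the contact with repeated readings.

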